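# Feel along a wheel rail to check that every wheel runs

## Task

The wheel rail clamped in the bench cradles has just been washed: check that all seven of its wheels run freely. Stroke your closed fingertips lightly along the tops of the wheels, from the plugged end of the rail towards the tall end stop, so that every wheel is turned in that direction. Do not press hard, and leave the other things on the bench where they are.

Things in the scene. Friction and masses are not known exactly. Their poses are not given: they have to be found in the camera images.
- rail: The rail unit, fixed to the bench: a white plastic board (120 x 600 x 14 mm) with two dark cradles holding a galvanised steel U channel 36 mm wide and 530 mm long, in which seven wheels with black rubber tyres stand in a row. Origin: centre of the board's underside, on the bench top. Its y axis runs along the rail, x across it, z up. Channel sides end 74 mm above the bench, 16 mm below the wheel tops. Cradles stand 58 mm high, 78 mm wide. The rail may be turned on the bench.
- wheel0_top (a point): Highest point of the tyre of wheel 0 (at rest), 90 mm above the bench, on the centre line of the channel. Wheels are 48 mm in diameter, 22 mm wide, 62 mm apart, numbered 0 to 6 towards the rail's +y. The soft tyre gives about 1 mm for 2.5 N, up to 4 mm, then is hard.
- wheel1_top (a point): Highest point of the tyre of wheel 1 (at rest), 90 mm above the bench, on the centre line of the channel.
- wheel2_top (a point): Highest point of the tyre of wheel 2 (at rest), 90 mm above the bench, on the centre line of the channel.
- wheel3_top (a point): Highest point of the tyre of wheel 3 (at rest), 90 mm above the bench, on the centre line of the channel.
- wheel4_top (a point): Highest point of the tyre of wheel 4 (at rest), 90 mm above the bench, on the centre line of the channel.
- wheel5_top (a point): Highest point of the tyre of wheel 5 (at rest), 90 mm above the bench, on the centre line of the channel.
- wheel6_top (a point): Highest point of the tyre of wheel 6 (at rest), 90 mm above the bench, on the centre line of the channel.
- wheel0 (a joint): Turning angle of wheel 0 (rad) about its axle across the rail; 0 at the start, grows as the top of the wheel moves towards the rail's +y, falls as it moves towards -y. It turns very easily, many turns either way, and stops soon when let go.
- wheel1 (a joint): Turning angle of wheel 1 (rad) about its axle, as for wheel 0.
- wheel2 (a joint): Turning angle of wheel 2 (rad) about its axle, as for wheel 0.
- wheel3 (a joint): Turning angle of wheel 3 (rad) about its axle, as for wheel 0.
- wheel4 (a joint): Turning angle of wheel 4 (rad) about its axle, as for wheel 0.
- wheel5 (a joint): Turning angle of wheel 5 (rad) about its axle, as for wheel 0.
- wheel6 (a joint): Turning angle of wheel 6 (rad) about its axle, as for wheel 0.
- stop: The end stop, fixed in one end of the channel (either end): an upright steel plate with a black rubber bumper 56 mm wide and 18 mm thick along the rail, its top 133 mm above the bench (43 mm above the wheels). Origin: on the channel floor 37 mm above the bench, 250 mm along the rail from its middle, 64 mm beyond the centre of the last wheel.
- plug: The end plug, fixed in the other end of the channel: a low black plastic block 30 x 22 x 37 mm, flush with the channel sides. Origin: on the channel floor, 250 mm from the rail's middle, 64 mm from the centre of the first wheel.
- bottle: Loose bystander: a growing bottle (92 mm diameter, brown, 160 mm high) with a bunch of long thin pale mushrooms on it, about 300 mm high in all and 115 mm wide at the top. It stands to the left of the rail (+y end). Origin: centre of its underside.
- cap: Loose bystander: a round white bottle cap lying on the bench, 74 mm diameter, 30 mm high. Origin: centre of its underside.
- spare: Loose bystander: a spare wheel lying flat on the bench, 48 mm diameter, 22 mm high. Origin: centre of its underside.
- spanner: Loose bystander: a steel spanner 150 mm long, under 20 mm high, lying on the bench beyond the rail. Origin: under its middle.

How it is judged:
On the way, in this order (a step that is already met when the one before it is completed fails the run):
1. the wheel next to the plug has been turned towards the stop (((y of stop in the frame of rail above 0 m and value of joint wheel0 above 0.4 rad) or (y of stop in the frame of rail below 0 m and value of joint wheel6 below -0.4 rad))).
2. the middle wheel has been turned towards the stop (((y of stop in the frame of rail above 0 m and value of joint wheel3 above 0.4 rad) or (y of stop in the frame of rail below 0 m and value of joint wheel3 below -0.4 rad))).
3. the wheel next to the stop has been turned towards the stop (((y of stop in the frame of rail above 0 m and value of joint wheel6 above 0.4 rad) or (y of stop in the frame of rail below 0 m and value of joint wheel0 below -0.4 rad))).
At the end, for the whole second after the job is handed in: Every one of the seven wheels stands turned by more than 0.4 rad (23 degrees) from its start, its top having moved towards the end stop; the bottle stands upright and the bottle, cap, spare wheel and spanner are within 20 mm of where they were (((y of stop in the frame of rail above 0 m and value of joint each of wheel0, wheel1, wheel2, wheel3, wheel4, wheel5, wheel6 above 0.4 rad) or (y of stop in the frame of rail below 0 m and value of joint each of wheel0, wheel1, wheel2, wheel3, wheel4, wheel5, wheel6 below -0.4 rad)) and angle between bottle's own z axis and vertical below 0.1 rad and distance of each of bottle, cap, spare, spanner from where it was at the start of the episode below 0.02 m); the robot touches nothing.
It fails at once if the rail, its wheels or the stop is pressed with more than 25 N (contact force between any of the fingers, the arm and rail above 25 N or contact force between any of the fingers, the arm and stop above 25 N).
It fails at once if the bottle, cap, spare wheel or spanner is lifted, carried or pushed by more than 20 mm (distance of any of bottle, cap, spare, spanner from where it was at the start of the episode above 0.02 m).
It also fails if it takes over 48 s, if anything falls off the work surface, if the arm or the gripper's body presses on something with over 40 N, if the wrist force passes 120 N, or if a joint passes its speed limit or range.

## Robot

A 7-joint arm with a two-finger parallel gripper is mounted at the origin on the work surface. World frame = base frame: x ahead of the robot, y to its left, z up, the work surface at z = 0. Lengths are in m, angles in rad, forces in N, time in s.
With the tool pointing down it reaches from about 0.4 to 0.9 m from the base axis. Payload 5.6 kg.
Tool frame: the origin (TCP) lies at the very end of the fingers, on their centre line; the grasp point (between the pads) lies 19 mm behind it (ctrl.grasp_offset is the distance from the TCP to the grasp point, in m); x points along the fingers, y is the direction in which the jaws open and shut, and the axes are right-handed (so a half turn about x gives the same grasp; the last joint's range is limited). The gripper opens to 92 mm and grips with 3 to 60 N. Pads are 20 mm wide; open, the fingers measure 128 mm over their backs; the gripper's body (75 mm by 189 mm) begins 69 mm behind the grasp point.
Start: joints at [-1.253, 0.468, -0.012, 1.603, 0.006, 1.071, -0.056], TCP at [0.23, 0.608, 0.215] pointing down, gripper open.
Joint ranges: [-2.53, 2.53], [-0.31, 2.02], [-1.57, 1.55], [0.28, 2.44], [-1.29, 4.43], [0.15, 1.84], [-2.92, 2.92]. Speed limits (rad/s): [2.57, 2.57, 3.14, 3.14, 3.14, 3.14, 3.14].

## Interface

Orientations are given as [roll, pitch, yaw] about the fixed x, y, z axes, in that order (R = Rz(yaw) Ry(pitch) Rx(roll)).
In Python, from station import state, cams, order, ctrl gives the robot as it stands. The module is installed in compiled form; this text tells all that it offers.
- The arm moves only by the tool apply_moves, never from a script. Its argument "plan" is a list of rows, each an object with "dp": the shift along the tool's x, y, z in cm, a list of three; "yaw": the turn about the tool's x in degrees. A call has 1 to 12 rows; each row is the pose to reach, as a shift and turn from the pose commanded when the call began, along the tool's axes at that moment; what a row does not reach only later rows make up. A row lasts 1/10 s, in which the tool goes at most 50 mm and 8.59 degrees, less where a joint would pass 70% of its speed; a pose out of reach is approached as far as the arm can. A call with a gripper value outside its range is refused whole. "grip" is the opening, from 0 (shut) to 1 (fully open), set as the call begins (left out, the last holds). The fingers move at their own pace and stop on an object; "squeeze" is the grip in N (left out, the last holds). Time passes only in rows, so rows that repeat a pose let the fingers close. It gives the time, the measured TCP pose, the force and the opening at its end, in the units of the state.
- state(): the state, without advancing time (a new reading comes with each control period).
- cams.capture(name): name is "side" or "top"; returns a dict with "color" (420x560x3 uint8, blue, green, red), "K" (3x3 intrinsics, pixels), "rvec" (rotation vector, rad) and "tvec" (3), from world to camera coordinates, as OpenCV has them. Camera axes: x right, y down, z forward; pixel columns grow to the right and rows downward; lengths in m; the calibration is good to about 2 mm. A picture is of the moment at which its call begins. There is no depth.
- order.close_job(): hands the job in, once; it reports no verdict.
The state is a dict: "t": time; "joints": joint angles; "joint_vel": joint speeds; "effort": joint torques, N m; "tool_pos": TCP position; "ee_rot": TCP orientation; "contact_force": force on the tool from outside, world axes, zero at the start; "torque": the same for the moment, N m; "width": finger opening in m.
Only numpy, scipy, OpenCV 4.12 (cv2) and the standard library are available. Lean on these libraries where they do the work, as an engineer would, in place of code of your own. Each camera call takes 0.05 s, during which the arm holds its last target.

## Working session

There is one attempt and no reset: what is moved stays moved. The work goes in short steps, Python scripts to look and compute and a tool call to move; the robot and the scene stay as the last step left them, time stands still between calls to the robot, and variables do not carry over. Pictures are saved under pics/ and viewed, and the job is handed in when it is done.

Besides the shell and the picture viewer there is one more tool, called after "Call:" as a command line: name --argument value ..., lists and objects as JSON in quotes. apply_moves: Moves the arm, as the interface text tells. Its arguments: {"type":"object","properties":{"plan":{"type":"array","items":{"type":"object","properties":{"dp":{"type":"array","items":{"type":"number"}},"yaw":{"type":"number"}}}},"grip":{"type":"number"},"squeeze":{"type":"number"}},"required":["plan"]}

```bash
mkdir -p pics; python3 - <<'E'
from station import state, cams, order, ctrl
import cv2,pickle
s=state(); print({k:s[k] for k in('t','tool_pos','ee_rot','width','contact_force')})
d={}
for n in('side','top'):
    c=cams.capture(n); d[n]=c; cv2.imwrite(f'pics/{n}0.png',c['color']); print(n,c['K'],c['rvec'],c['tvec'])
pickle.dump(d,open('c0.pkl','wb'))
E
```

```text
{'t': 0.0, 'tool_pos': array([0.22933277, 0.60757927, 0.21364168]), 'ee_rot': array([-1.4872774 ,  1.56904297, -1.84817869]), 'width': 0.09209312780819169, 'contact_force': array([0.23859438, 0.08145074, 1.12306493])}
side [[474.23317394   0.         287.15799203]
 [  0.         474.23317394 213.35080965]
 [  0.           0.           1.        ]] [ 2.29626443 -0.26541045  0.11968946] [-0.51012412  0.20347015  0.90423299]
top [[380.18940259   0.         285.83752395]
 [  0.         380.18940259 214.74682095]
 [  0.           0.           1.        ]] [ 2.09820497 -2.13619814  0.21898977] [0.10439928 0.57106666 0.90147822]
```

View pics/side0.png

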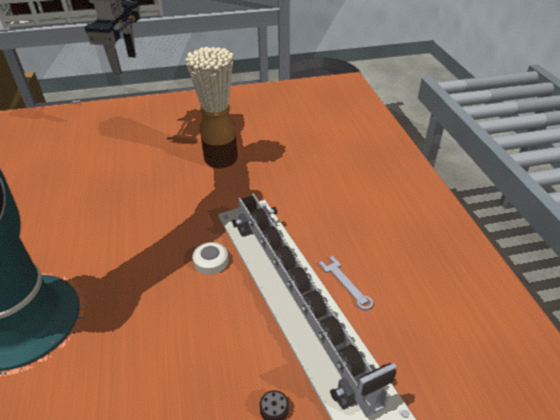

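View pics/top0.png

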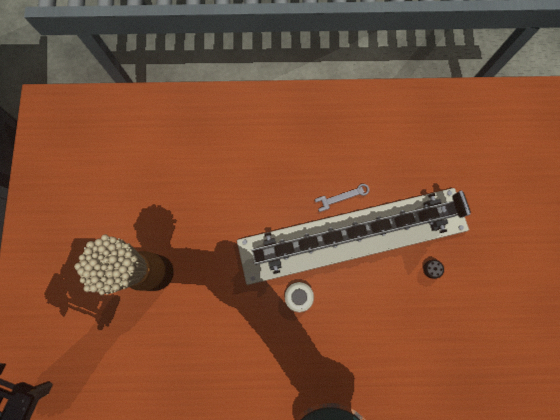

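```bash
cat > h.py <<'E'
import numpy as np,cv2,pickle
def ray(c,uv,z):
    R=cv2.Rodrigues(c['rvec'])[0]; C=-R.T@np.ravel(c['tvec'])
    p=cv2.undistortPoints(np.float64([[uv]]),c['K'],None)[0,0]
    d=R.T@np.array([p[0],p[1],1]); return C+d*(z-C[2])/d[2]
def proj(c,P): return cv2.projectPoints(np.float64(P).reshape(-1,3),c['rvec'],c['tvec'],c['K'],None)[0][:,0]
E
python3 - <<'E'
from h import *
d=pickle.load(open('c0.pkl','rb')); c=d['top']
im=c['color']; 
cv2.imwrite('pics/topz.png',cv2.resize(im[175:295,225:485],None,fx=3,fy=3,interpolation=cv2.INTER_CUBIC))
hsv=cv2.cvtColor(im,cv2.COLOR_BGR2HSV)
m=((hsv[...,1]<90)).astype(np.uint8)*255
m[:150]=0
m=cv2.morphologyEx(m,cv2.MORPH_OPEN,np.ones((3,3)))
for k in cv2.findContours(m,0,2)[0]:
    if cv2.contourArea(k)>150:
        r=cv2.minAreaRect(k);print(cv2.contourArea(k),r)
        if cv2.contourArea(k)>4000:
            for b in cv2.boxPoints(r): print(b,ray(c,b,0.014))
s=d['side']['color']; cv2.imwrite('pics/sidez.png',cv2.resize(s[180:420,190:430],None,fx=2.5,fy=2.5,interpolation=cv2.INTER_CUBIC))
E
```

```text
444.5 ((331.0, 412.0), (14.0, 56.0), 90.0)
517.5 ((14.5, 405.0), (28.0, 29.0), 90.0)
651.0 ((299.0, 296.5), (29.0, 28.0), 90.0)
167.5 ((435.0, 269.0), (16.0, 14.0), 90.0)
2580.0 ((105.81131744384766, 266.83966064453125), (57.40298843383789, 61.67665100097656), 29.05460548400879)
9996.0 ((351.8432922363281, 235.27920532226562), (46.391780853271484, 228.7074737548828), 76.4295654296875)
[235.23936 239.56293] [0.51814425 0.22680754 0.014     ]
[457.56183 185.89888] [ 0.65266616 -0.36857376  0.014     ]
[468.4472  230.99548] [ 0.52986183 -0.38379971  0.014     ]
[246.12476 284.65955] [0.40207661 0.1981594  0.014     ]
192.0 ((3.5, 211.0), (50.0, 7.0), 90.0)
311.0 ((339.5999755859375, 197.30001831054688), (13.597793579101562, 49.01530075073242), 71.56504821777344)
191.0 ((5.5, 163.0), (26.0, 11.0), 90.0)
```

View pics/topz.png

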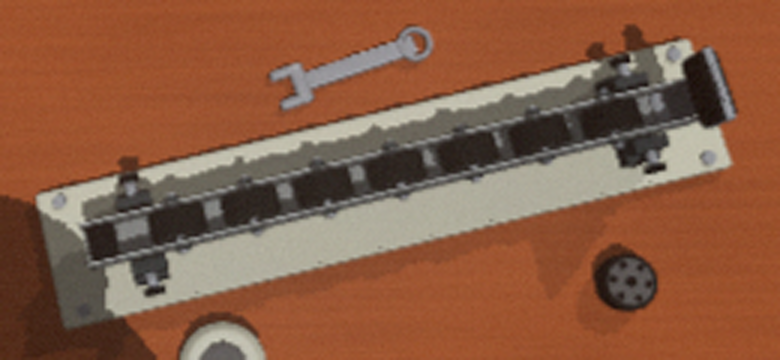

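View pics/sidez.png

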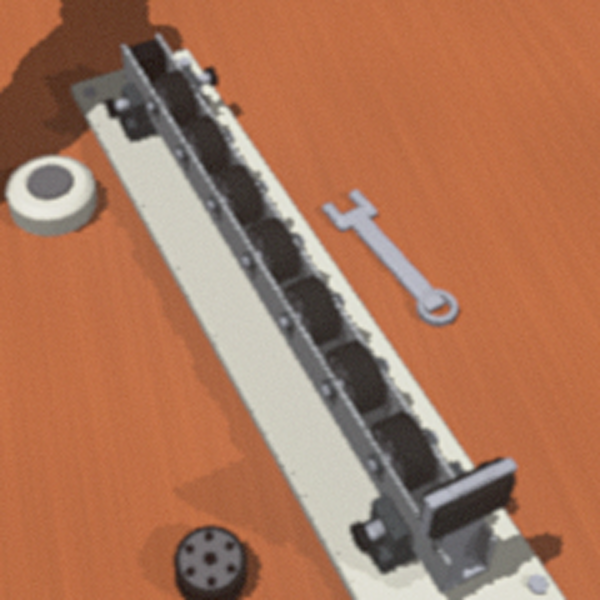

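```bash
python3 - <<'E'
from h import *
d=pickle.load(open('c0.pkl','rb')); c=d['top']
P=lambda x,y,z:ray(c,((x+.5)/3-.5+225,(y+.5)/3-.5+175),z)
B=[P(37,195,.014),P(690,40,.014),P(733,162,.014),P(67,328,.014)]
print(np.round(B,4)); 
for i in range(4): print(np.linalg.norm(B[i]-B[(i+1)%4]))
cen=np.mean(B,0); yax=(B[0]+B[3]-B[1]-B[2])[:2]; yax/=np.linalg.norm(yax)
print('board centre',cen,'yaxis',yax,'yaw',np.degrees(np.arctan2(-yax[0],yax[1])))
# channel edges at z .074: plug end mid
for q in [(87,244)]: print('plug end',P(*q,.074))
# wheels (top) approx centre of dark rect
W=[P(x,y,.088) for x,y in[(177,222),(250,205),(324,187),(396,169),(468,152),(539,135),(611,117)]]
W=np.array(W);print(np.round(W,4)); print(np.linalg.norm(np.diff(W,axis=0),axis=1))
l=cv2.fitLine(W[:,:2].astype(np.float32),2,0,.01,.01).ravel();print(l, 'wheel mid',W.mean(0))
T=[P(709,47,.133),P(736,118,.133)];print('stop top outer edge',T,np.linalg.norm(T[0]-T[1]))
# check side view
s=d['side'];im=s['color'].copy()
xax=np.array([yax[1],-yax[0]])
def chk(cxy,y,t):
    pts=[[*(cxy+y*k*.062),.09] for k in range(-3,4)]
    for im,cc,n in((d['side']['color'].copy(),s,'side'),(d['top']['color'].copy(),c,'top')):
        im=cv2.resize(im,None,fx=3,fy=3,interpolation=cv2.INTER_CUBIC)
        for u in proj(cc,pts): cv2.circle(im,tuple(np.int32(u*3+1)),3,(0,0,255),-1)
        im=im[540:1260,570:1290] if n=='side' else im[525:885,675:1455]
        cv2.imwrite(f'pics/chk_{n}{t}.png',cv2.resize(im,(600,600)) if n=='side' else im)
y2=np.array(l[:2]);y2*=np.sign(y2[1])
chk(W.mean(0)[:2],y2,'w')
print(y2, cen[:2],)
E
```

```text
[[ 0.5178  0.2222  0.014 ]
 [ 0.647  -0.3602  0.014 ]
 [ 0.536  -0.386   0.014 ]
 [ 0.4037  0.1959  0.014 ]]
0.5965429210825814
0.11392181078129683
0.5967524332016231
0.11709126873149117
board centre [ 0.52611368 -0.08199124  0.014     ] yaxis [-0.2191414   0.97569311] yaw 12.658608065495134
plug end [0.46881258 0.17408573 0.074     ]
[[ 0.4837  0.101   0.088 ]
 [ 0.4964  0.0423  0.088 ]
 [ 0.5098 -0.0177  0.088 ]
 [ 0.5235 -0.0764  0.088 ]
 [ 0.5363 -0.1355  0.088 ]
 [ 0.5493 -0.1942  0.088 ]
 [ 0.5632 -0.2541  0.088 ]]
[0.0600857  0.06145894 0.06030596 0.06047914 0.06007699 0.06151566]
[ 0.21842866 -0.9758529   0.5231738  -0.07635687] wheel mid [ 0.52317384 -0.07635687  0.088     ]
stop top outer edge [array([ 0.60881649, -0.31877709,  0.133     ]), array([ 0.55165418, -0.3334269 ,  0.133     ])] 0.05900971871254899
[-0.21842866  0.9758529 ] [ 0.52611368 -0.08199124]
```

View pics/chk_sidew.png

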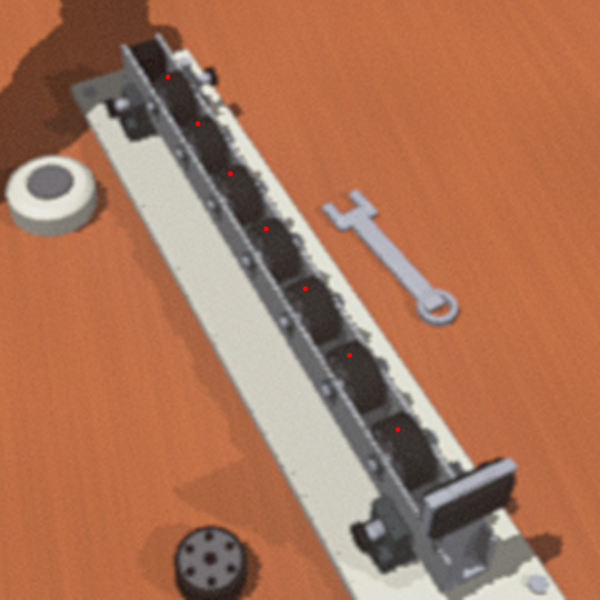

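View pics/chk_topw.png

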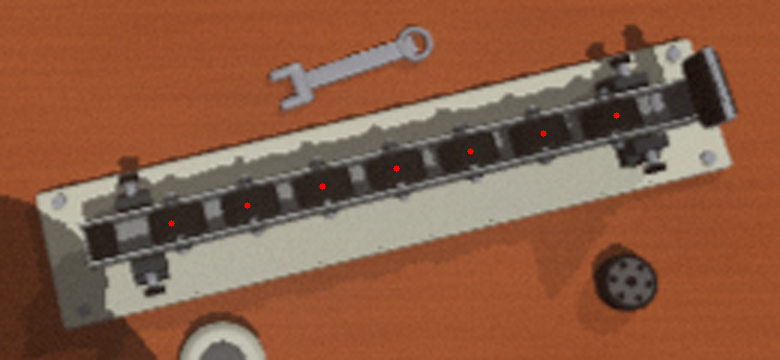

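```bash
python3 - <<'E'
from h import *
from station import state
from scipy.spatial.transform import Rotation as Ro
s=state();R=Ro.from_euler('xyz',s['ee_rot']).as_matrix();print(np.round(R,3),s['joints'])
d=pickle.load(open('c0.pkl','rb')); c=d['top']
print('mush top',ray(c,(105,267),.29), 'edges',ray(c,(76,267),.28)[:2],ray(c,(140,267),.25)[:2],ray(c,(105,238),.28)[:2],ray(c,(105,297),.28)[:2])
print('bottle base side view', ray(d['side'],(221,158),.0), ray(d['side'],(221,166),.0))
y=np.array([-.2188,.9758]);m=np.array([.5235,-.0782])
for a in (.225,.186,0,-.186,-.21): print(a,m+a*y)
E
```

```text
[[-0.     0.353  0.936]
 [-0.001  0.936 -0.353]
 [-1.    -0.002  0.   ]] [-1.25304979  0.46828918 -0.01157767  1.60347497  0.005997    1.07142267
 -0.05627123]
mush top [0.43287874 0.43095697 0.29      ] edges [0.43459257 0.48979981] [0.43459561 0.38152837] [0.48839113 0.439842  ] [0.37867042 0.43141306]
bottle base side view [0.44148427 0.43843833 0.        ] [0.43680155 0.40206311 0.        ]
0.225 [0.47427  0.141355]
0.186 [0.4828032 0.1032988]
0 [ 0.5235 -0.0782]
-0.186 [ 0.5641968 -0.2596988]
-0.21 [ 0.569448 -0.283118]
```

Call:
apply_moves --plan '[{"dp":[-4,0,0],"yaw":0},{"dp":[-8,0,0],"yaw":0},{"dp":[-12,0,0],"yaw":0},{"dp":[-15,-3,2],"yaw":4},{"dp":[-15,-7,4.4],"yaw":9},{"dp":[-15,-11,6.9],"yaw":14},{"dp":[-15,-15,9.4],"yaw":20},{"dp":[-15,-18.5,11.5],"yaw":25},{"dp":[-15,-21.5,13.4],"yaw":30},{"dp":[-15,-21.5,13.4],"yaw":30},{"dp":[-15,-21.5,13.4],"yaw":30}]' --grip 0 --squeeze 5

```text
t: 1.2
tool_pos: [0.2789, 0.3595, 0.3648]
ee_rot: [2.347, 1.57, 1.462]
contact_force: [0.3, 0.4, 0.5]
width: 0.006
```

Call:
apply_moves --plan '[{"dp":[0,0.2,4],"yaw":4},{"dp":[0,0.4,8],"yaw":8},{"dp":[0,0.6,12.5],"yaw":12},{"dp":[0,0.8,17],"yaw":16},{"dp":[0,1,21],"yaw":20},{"dp":[3,1.2,25],"yaw":24},{"dp":[7,1.3,29.2],"yaw":26.7},{"dp":[11,1.3,29.2],"yaw":26.7},{"dp":[15,1.3,29.2],"yaw":26.7},{"dp":[19,1.3,29.2],"yaw":26.7},{"dp":[21,1.3,29.2],"yaw":26.7},{"dp":[21,1.3,29.2],"yaw":26.7}]'

```text
t: 2.4
tool_pos: [0.4721, 0.1426, 0.1512]
ee_rot: [-1.245, 1.564, -2.593]
contact_force: [0.1, -0.7, 0.1]
width: 0.0006
```

```bash
python3 - <<'E'
from h import *
from station import state,cams
from scipy.spatial.transform import Rotation as Ro
s=state();R=Ro.from_euler('xyz',s['ee_rot']).as_matrix();print(np.round(R,4),s['tool_pos'],s['contact_force'],s['width'],s['joints'])
ims=[]
for n in('side','top'):
    c=cams.capture(n);u=proj(c,s['tool_pos'])[0];print(n,u)
    im=c['color'];cv2.circle(im,tuple(np.int32(u)),2,(0,255,0),-1)
    x0,y0=max(0,int(u[0])-100),max(0,int(u[1])-110)
    ims.append(cv2.resize(im[y0:y0+200,x0:x0+200],(400,400)))
cv2.imwrite('pics/app.png',np.hstack(ims))
E
```

```text
[[-0.0061  0.9752  0.2212]
 [-0.0037  0.2212 -0.9752]
 [-1.     -0.0068  0.0023]] [0.47208343 0.14256827 0.15121537] [ 0.06026519 -0.71693499  0.14837991] 0.0006292423200105022 [-0.72822521  0.30053416  0.43248937  2.05571722 -0.16732687  0.82562741
  0.02506508]
side [247.25083392 177.78511379]
top [265.0363582  251.01637566]
```

View pics/app.png

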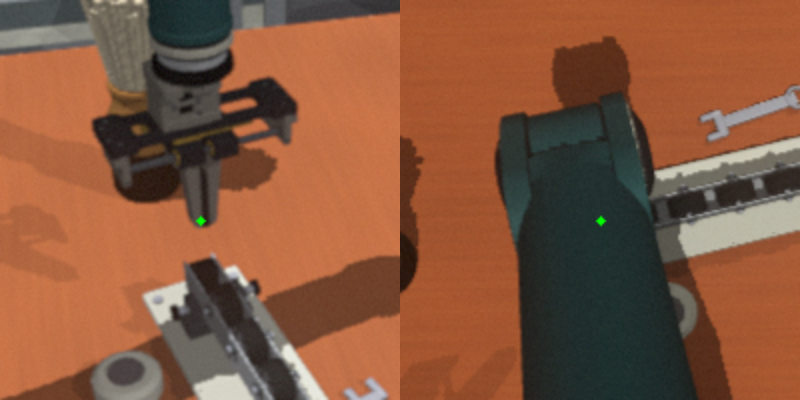

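Call:
apply_moves --plan '[{"dp":[2,0.2,0],"yaw":0},{"dp":[4,0.2,0],"yaw":0},{"dp":[5,0.2,0],"yaw":0},{"dp":[5,0.2,0],"yaw":0},{"dp":[5,0.2,0],"yaw":0},{"dp":[5,0.2,0],"yaw":0},{"dp":[5,0.2,0],"yaw":0},{"dp":[5,0.2,0],"yaw":0}]'

```text
t: 3.3
tool_pos: [0.4764, 0.1426, 0.1052]
ee_rot: [1.888, 1.57, 0.538]
contact_force: [0.5, -0.7, -0.4]
width: 0.0001
```

```bash
cat > st.py <<'E'
from h import *
from station import state
from scipy.spatial.transform import Rotation as Ro
s=state();R=Ro.from_euler('xyz',s['ee_rot']).as_matrix();p=s['tool_pos']
m=np.array([.5235,-.0782]);y=np.array([-.2188,.9758]);x=np.array([.9758,.2188])
print('t',s['t'],'p',np.round(p,4),'along',round((p[:2]-m)@y,4),'across',round((p[:2]-m)@x,4),'F',np.round(s['contact_force'],2)); print(np.round(R,4))
E
python3 st.py
```

```text
t 3.3 p [0.4764 0.1426 0.1052] along 0.2258 across 0.0023 F [ 0.5  -0.71 -0.42]
[[ 1.000e-03  9.758e-01  2.186e-01]
 [ 6.000e-04  2.186e-01 -9.758e-01]
 [-1.000e+00  1.100e-03 -4.000e-04]]
```

Call:
apply_moves --plan '[{"dp":[0.8,-0.2,0],"yaw":0},{"dp":[1.65,-0.2,0],"yaw":0},{"dp":[1.65,-0.2,0],"yaw":0},{"dp":[1.65,-0.2,0.6],"yaw":0},{"dp":[1.65,-0.2,1.2],"yaw":0},{"dp":[1.65,-0.2,1.8],"yaw":0},{"dp":[1.65,-0.2,2.4],"yaw":0},{"dp":[1.65,-0.2,3],"yaw":0},{"dp":[1.65,-0.2,3.5],"yaw":0},{"dp":[1.65,-0.2,4],"yaw":0}]'

```text
t: 4.3
tool_pos: [0.4831, 0.1025, 0.0884]
ee_rot: [1.842, 1.57, 0.491]
contact_force: [-0.9, 1.2, 3.6]
width: 0.0004
```

```bash
python3 st.py
```

```text
t 4.3 p [0.4831 0.1025 0.0884] along 0.1852 across 0.0001 F [-0.92  1.23  3.65]
[[ 5.000e-04  9.759e-01  2.183e-01]
 [ 3.000e-04  2.183e-01 -9.759e-01]
 [-1.000e+00  5.000e-04 -2.000e-04]]
```

Call:
apply_moves --plan '[{"dp":[0,0,0.7],"yaw":0},{"dp":[0,0,1.4],"yaw":0},{"dp":[0,0,2.1],"yaw":0},{"dp":[0,0,2.8],"yaw":0},{"dp":[0,0,3.5],"yaw":0},{"dp":[0,0,4.2],"yaw":0},{"dp":[0,0,4.9],"yaw":0},{"dp":[0,0,5.6],"yaw":0},{"dp":[0,0,6.2],"yaw":0}]'

```text
t: 5.2
tool_pos: [0.4964, 0.0418, 0.0883]
ee_rot: [-2.157, 1.571, 2.775]
contact_force: [-1.4, -0.9, 4.1]
width: 0.0003
```

```bash
python3 st.py
```

```text
t 5.2 p [0.4964 0.0418 0.0883] along 0.123 across -0.0002 F [-1.41 -0.86  4.05]
[[-1.000e-04  9.759e-01  2.183e-01]
 [ 0.000e+00  2.183e-01 -9.759e-01]
 [-1.000e+00 -1.000e-04 -1.000e-04]]
```

Call:
apply_moves --plan '[{"dp":[0,0,0.7],"yaw":0},{"dp":[0,0,1.4],"yaw":0},{"dp":[0,0,2.1],"yaw":0},{"dp":[0,0,2.8],"yaw":0},{"dp":[0,0,3.5],"yaw":0},{"dp":[0,0,4.2],"yaw":0},{"dp":[0,0,4.9],"yaw":0},{"dp":[0,0,5.6],"yaw":0},{"dp":[0,0,6.2],"yaw":0}]'

```text
t: 6.1
tool_pos: [0.5102, -0.0188, 0.0884]
ee_rot: [1.267, 1.57, -0.083]
contact_force: [-1.3, -0.8, 4.3]
width: 0.0003
```

Call:
apply_moves --plan '[{"dp":[0,0,0.7],"yaw":0},{"dp":[0,0,1.4],"yaw":0},{"dp":[0,0,2.1],"yaw":0},{"dp":[0,0,2.8],"yaw":0},{"dp":[0,0,3.5],"yaw":0},{"dp":[0,0,4.2],"yaw":0},{"dp":[0,0,4.9],"yaw":0},{"dp":[0,0,5.6],"yaw":0},{"dp":[0,0,6.2],"yaw":0}]'

```text
t: 7.0
tool_pos: [0.5236, -0.0793, 0.0884]
ee_rot: [0.945, 1.571, -0.406]
contact_force: [-2.0, -0.9, 4.0]
width: 0.0009
```

```bash
python3 st.py
```

```text
t 7.0 p [ 0.5236 -0.0793  0.0884] along -0.0011 across -0.0001 F [-2.05 -0.88  3.95]
[[ 2.000e-04  9.759e-01  2.183e-01]
 [-1.000e-04  2.183e-01 -9.759e-01]
 [-1.000e+00  2.000e-04  1.000e-04]]
```

Call:
apply_moves --plan '[{"dp":[0,0,0.7],"yaw":0},{"dp":[0,0,1.4],"yaw":0},{"dp":[0,0,2.1],"yaw":0},{"dp":[0,0,2.8],"yaw":0},{"dp":[0,0,3.5],"yaw":0},{"dp":[0,0,4.2],"yaw":0},{"dp":[0,0,4.9],"yaw":0},{"dp":[0,0,5.6],"yaw":0},{"dp":[0,0,6.2],"yaw":0}]'

```text
t: 7.9
tool_pos: [0.5373, -0.1399, 0.0885]
ee_rot: [0.83, 1.57, -0.52]
contact_force: [-1.4, 0.4, 3.7]
width: 0.0006
```

Call:
apply_moves --plan '[{"dp":[0,0,0.7],"yaw":0},{"dp":[0,0,1.4],"yaw":0},{"dp":[0,0,2.1],"yaw":0},{"dp":[0,0,2.8],"yaw":0},{"dp":[0,0,3.5],"yaw":0},{"dp":[0,0,4.2],"yaw":0},{"dp":[0,0,4.9],"yaw":0},{"dp":[0,0,5.6],"yaw":0},{"dp":[0,0,6.2],"yaw":0}]'

```text
t: 8.8
tool_pos: [0.5508, -0.2005, 0.0885]
ee_rot: [0.699, 1.57, -0.651]
contact_force: [-1.4, -0.1, 4.3]
width: 0.0008
```

```bash
python3 st.py
```

```text
t 8.8 p [ 0.5508 -0.2005  0.0885] along -0.1253 across -0.0001 F [-1.44 -0.13  4.3 ]
[[ 5.000e-04  9.759e-01  2.182e-01]
 [-4.000e-04  2.182e-01 -9.759e-01]
 [-1.000e+00  4.000e-04  5.000e-04]]
```

Call:
apply_moves --plan '[{"dp":[0,0,0.7],"yaw":0},{"dp":[0,0,1.4],"yaw":0},{"dp":[0,0,2.1],"yaw":0},{"dp":[0,0,2.8],"yaw":0},{"dp":[0,0,3.5],"yaw":0},{"dp":[0,0,4.2],"yaw":0},{"dp":[0,0,4.9],"yaw":0},{"dp":[0,0,5.6],"yaw":0},{"dp":[0,0,6.3],"yaw":0},{"dp":[0,0,7.0],"yaw":0}]'

```text
t: 9.8
tool_pos: [0.5661, -0.2687, 0.0885]
ee_rot: [0.778, 1.57, -0.573]
contact_force: [-0.3, 0.4, 4.4]
width: 0.0006
```

Call:
apply_moves --plan '[{"dp":[-0.3,0,0.2],"yaw":0},{"dp":[-2,0,0.2],"yaw":0},{"dp":[-5,0,0],"yaw":0},{"dp":[-9,0,0],"yaw":0},{"dp":[-13,0,0],"yaw":0},{"dp":[-17,0,0],"yaw":0},{"dp":[-20,-3,0],"yaw":0},{"dp":[-22,-7,0],"yaw":0},{"dp":[-22,-10,0],"yaw":0},{"dp":[-22,-10,0],"yaw":0},{"dp":[-22,-10,0],"yaw":0}]'

```text
t: 10.9
tool_pos: [0.4682, -0.2893, 0.3091]
ee_rot: [1.643, 1.569, 0.292]
contact_force: [-0.0, 0.7, -0.4]
width: 0.0004
```

```bash
python3 st.py; python3 - <<'E'
from h import *
from station import cams
d=pickle.load(open('c0.pkl','rb'))
n={k:cams.capture(k) for k in('side','top')}
pickle.dump(n,open('c1.pkl','wb'))
cv2.imwrite('pics/e_top.png',n['top']['color'])
f=lambda a:cv2.resize(a[180:420,190:430],(400,400),interpolation=cv2.INTER_CUBIC)
cv2.imwrite('pics/e_side.png',np.hstack([f(d['side']['color']),f(n['side']['color'])]))
cv2.imwrite('pics/e_sidef.png',n['side']['color'])
E
```

```text
t 10.9 p [ 0.4682 -0.2893  0.3091] along -0.1939 across -0.1001 F [-0.04  0.72 -0.43]
[[ 2.000e-03  9.759e-01  2.183e-01]
 [ 6.000e-04  2.183e-01 -9.759e-01]
 [-1.000e+00  2.000e-03 -1.000e-04]]
```

View pics/e_side.png

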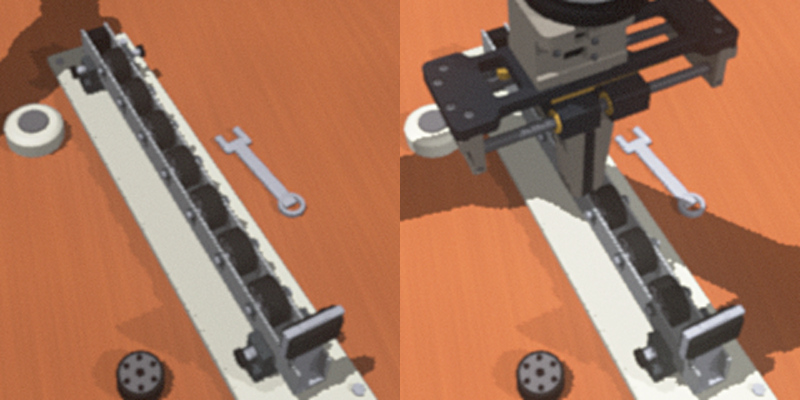

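View pics/e_sidef.png

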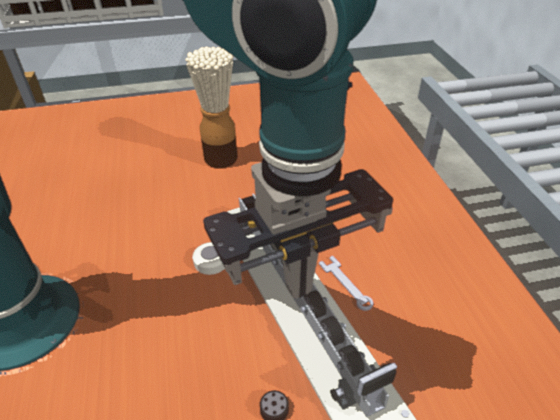

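View pics/e_top.png

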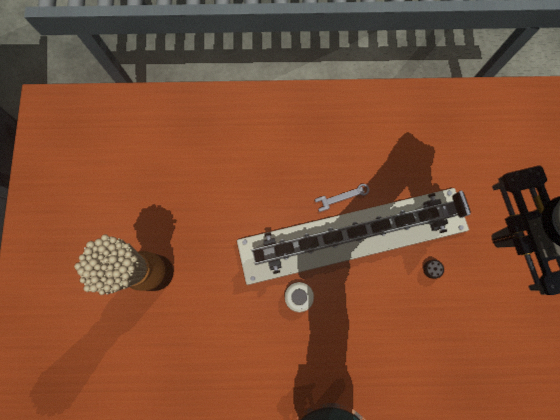

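```bash
python3 - <<'E'
from h import *
a=pickle.load(open('c0.pkl','rb'));b=pickle.load(open('c1.pkl','rb'))
f=lambda c,r:cv2.resize(np.clip(c['color'][r[1]:r[3],r[0]:r[2]].astype(float)*2.2,0,255).astype(np.uint8),None,fx=4,fy=4,interpolation=cv2.INTER_CUBIC)
r=(300,280,398,400)
S=np.hstack([f(a['side'],r),f(b['side'],r)])
cv2.imwrite('pics/zs.png',S)
f2=lambda c:cv2.resize(np.clip(c['color'][200:262,250:450].astype(float)*3,0,255).astype(np.uint8),None,fx=4,fy=4,interpolation=cv2.INTER_CUBIC)
cv2.imwrite('pics/zt.png',np.vstack([f2(a['top']),f2(b['top'])]))
E
```

```text
(no output)
```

View pics/zs.png

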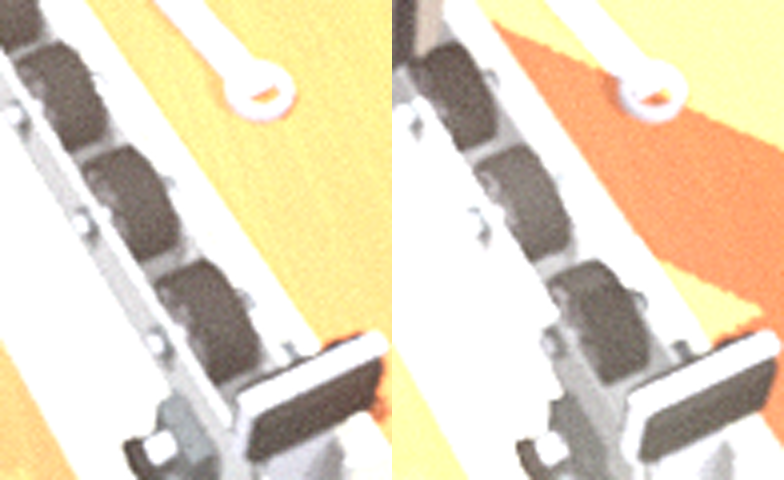

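View pics/zt.png

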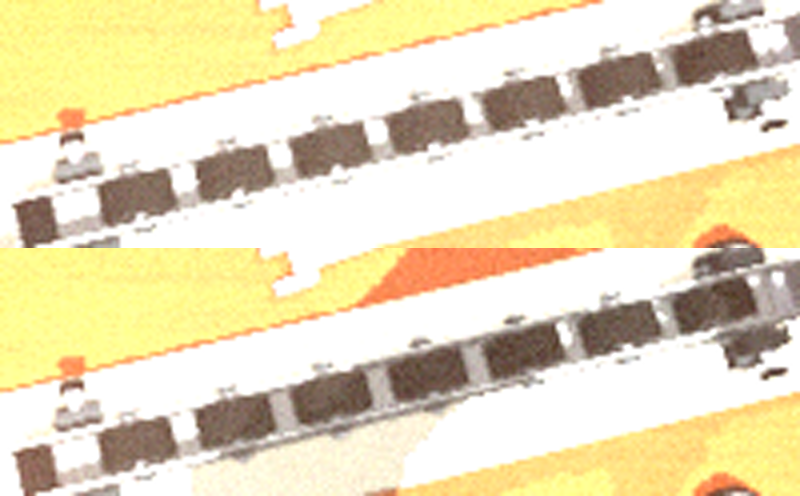

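```bash
python3 -c "
from station import order
print(order.close_job())"
```

```text
the job is handed in; nothing more can be done
None
```

I stroked all seven wheels once with the closed fingertips, from the plugged (+y) end to the end stop at the −y end, and handed the job in at about 11 s. I could not see the wheels turn, because the tyres have no marks and look the same before and after.

- **Contact:** the fingertips pressed about 1.5 mm into the tyres. The force readings, taken at or near the top of each wheel, were 3.6–4.4 N upward, against the 3.75 N expected.
- **Turning:** I infer it from the contact. The drag I read was at most about 2 N. The fingers ran roughly 28 mm over the last wheel and more over the others, which is over 1 rad of turn each against the 0.4 rad needed.
- **Stop:** the fingers lifted off before reaching it.
- **End state:** the tool was clear of everything at z = 0.31 m, with no contact force beyond sensor noise. In the final pictures the bottle, cap, spare wheel and spanner look unmoved, judged by eye rather than measured; no check disagreed.

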